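# Check the barrow's brake lever

### The arm

A 6-joint arm with a two-finger parallel gripper is mounted at the origin on a cart in front of the work surface, level with it; the furniture and walls round the work are solid. World frame = base frame: x ahead of the robot, y to its left, z up, the work surface at z = 0. Lengths are in mm, angles in rad, forces in N, time in s.
With the tool pointing down it reaches from about 225 to 725 mm from the base axis. Payload 3.1 kg.
Tool frame: the origin (TCP) lies midway between the tips of the shut fingers; the grasp point (between the pads) lies 19 mm behind it; z points along the fingers, y is the line along which they close (so a half turn about z gives the same grasp; the last joint's range is limited). The gripper opens to 85 mm and grips with 20 to 120 N. Pads are 22 mm wide; open, the fingers measure 114 mm over their backs; the gripper's body (76 mm by 85 mm) begins 54 mm behind the grasp point. The pads swing forward as they close: fully open they stand 13 mm farther back than shut.
Start: joints at [1.049, 0.048, 0.099, 1.622, 0, 1.443], TCP at [201.449, 484.805, 231.312] pointing down, gripper open.
Joint ranges: [-2.91, 2.91], [-0.99, 1.94], [-1.21, 1.42], [-2.12, 2.29], [-1.49, 1.47], [-3.14, 3.14]. Speed limits (rad/s): [2.79, 2.79, 3.14, 3.14, 3.14, 3.14].

### API

Orientations are given as a unit quaternion [x, y, z, w].
In Python, from cell import robot gives the robot as it stands.
- The arm moves only by the shell command python3 -m handwheel 'ROWS' [FORCE]. ROWS is JSON, a list of rows, each an object with "jaw": the opening, from 0 (shut) to 1 (fully open); "linear": the shift along the tool's x, y, z in cm, a list of three; "spin": the turn about the tool's z in degrees. In form: [{"jaw": jaw, "linear": [tx, ty, tz], "spin": spin}, ...]. A call has 1 to 5 rows; each row is the pose to reach, as a shift and turn from the pose commanded when the call began, along the tool's axes at that moment; what a row does not reach only later rows make up. A row lasts 1/12 s, in which the tool goes at most 41.7 mm and 7.16 degrees, less where a joint would pass 70% of its speed; a pose out of reach is approached as far as the arm can. A call with a gripper value outside its range is refused whole. The fingers move at their own pace and stop on an object; FORCE is the grip in N (left out, the last holds). Time passes only in rows, so rows that repeat a pose let the fingers close. It gives the time, the measured TCP pose, the force, the opening and the grip force at its end, in the units of the state.
- robot.sense(): the state, without advancing time (a new reading comes with each control period).
- robot.camera(name): name is "side" or "top"; returns a dict with "frame" (384x512x3 uint8, red, green, blue), "z_map" (384x512 float32, mm along the optical axis (not along the pixel's ray), 0 where there is no reading), "mtx" (3x3 intrinsics, pixels), "rvec" (rotation vector, rad) and "tvec" (3), from world to camera coordinates, as OpenCV has them. Camera axes: x right, y down, z forward; pixel columns grow to the right and rows downward; lengths in mm; the calibration is good to about 2 mm. A picture is of the moment at which its call begins.
- robot.hand_in(): hands the job in; it is judged then, once.
The state is a dict: "time": time; "joint_positions": joint angles; "qvel": joint speeds; "effort": joint torques, N m; "tool_pos": TCP position; "tool_rot": TCP orientation; "wrist_force": force on the tool from outside, world axes, zero at the start; "ft_torque": the same for the moment, N m; "finger_gap": finger opening in mm; "finger_force": force on a finger pad.
Only numpy, scipy, OpenCV 4.12 (cv2) and the standard library are available. Lean on these libraries where they do the work, as an engineer would, in place of code of your own. Each camera call takes 0.05 s, during which the arm holds its last target. There are 200 camera calls.

### The job

The two handle ends of the stone barrow are clamped on stands; check the brake, which is the handle with the long lever ending in a ball. With the outside of the fingers, pressing from the lever's outer side and gripping nothing, press the brake lever in towards its bar until it stops short of it, let it spring all the way out again, then press it in to its stop a second time without forcing it and finish while still holding it there. Do not touch the bar behind the lever, leave the other handle's short lever alone, and do not disturb the small things lying about.

Things in the scene. Friction and masses are not known exactly. Their poses are not given: they have to be found in the camera images.
- brake_handle: Brake handle on its stand, fixed, cannot move. Origin: centre of the foot plate's underside, on the table; x from lever side to bar, y along the bar, z up. Foot plate 100 x 260 x 12 mm, x -47 to 53. Bar axis at x 30, z 110; lever pivot (upright pin) at x -20, y -80. The lever lies level at z 110 on the -x side, which faces the robot give or take the yaw, and runs from the pivot towards +y; nothing is above it.
- brake_bar: The brake handle's bar, fixed on the stand: tube 22 mm thick, 290 mm long, black rubber grip 30 mm thick from y = -55 to +95 mm; held at y = -118 and +118 mm by posts whose clamps reach 136 mm above the table. Origin on the bar's axis, midway along, 110 mm above the table; y along the bar. Not to be touched.
- brake_lever (a joint): Brake lever angle, rad: 0 = out, at rest, slanting 0.28 rad away from the bar (free end towards -x of the handle); 0.30 = hard stop, about parallel to the bar, 25 to 30 mm short of the grip. Sprung, returns to 0 when let go; 100 mm from the pivot it takes about 1.8 N to start and 3.6 N to reach the stop.
- brake_ball (a point): Centre of the 20 mm ball at the brake lever's free end, 132 mm from the pivot. Frame turns with the lever: y from pivot along the lever to the ball, x inward to the bar, z up. The lever is a straight aluminium blade 10 mm thick (x), 14 mm tall (z); it is pressed on its -x face.
- latch_handle: The other handle on its stand, fixed, cannot move; same stand, bar and pivot as the brake handle and the same frame, but its lever is short with a broad flat paddle and no ball. The two handles may change places, left and right.
- latch_lever (a joint): Angle of the other handle's short lever in rad, 0 = out, at rest (0.28 rad slanted away from its bar), 0.30 = in. Spring-loaded. To be left alone.
- latch_paddle (a point): Centre of the paddle (8 x 34 x 28 mm) of the short lever, 58 mm from its pivot, 110 mm above the table.
- glue_bottle: Small amber glue bottle with black cap, 36 mm across, 95 mm tall, standing loose between the two handles; origin at the centre of its underside. Bystander.
- loupe: Black hand lens, 45 x 56 x 12 mm, lying loose to the left at the front; origin at the centre of its underside. Bystander.
- ammonite: Pale coiled ammonite, 65 x 71 x 15 mm, lying loose to the right at the front; origin at the centre of its underside. Bystander.

How it is judged (in metres and radians):
On the way, in this order (a step that is already met when the one before it is completed fails the run):
1. the brake lever is pressed in to its stop from outside (value of joint brake_lever above 0.26 rad and x of the grasp point in the frame of brake_ball below -0.006 m and contact force between the fingers and brake_lever above 2 N), for 0.2 s.
2. the brake lever has sprung all the way out again (value of joint brake_lever below 0.03 rad), for 0.1 s.
3. the brake lever is pressed in to its stop a second time, from outside (all of step 1), for 0.2 s.
At the end, for the whole second after the job is handed in: Brake lever held within 0.04 rad of its stop (above 0.26) by the fingers pushing 2 to 30 N from outside, the grasp point at least 6 mm outward of the lever's centre line; short lever below 0.06 rad; bottle, lens and ammonite within 15 mm of their start (all of step 3 and contact force between the fingers and brake_lever below 30 N and value of joint latch_lever below 0.06 rad and distance of each of glue_bottle, loupe, ammonite from where it was at the start of the episode below 0.015 m); the arm keeps its last pose, push and grip.
It fails at once if the brake lever is forced (more than 40 N) (contact force between anything else and brake_lever above 40 N).
It fails at once if the robot touches the brake handle's bar (contact force between any of the fingers, the arm and brake_bar above 2 N).
It fails at once if the other handle's short lever is pressed (value of joint latch_lever above 0.06 rad).
It fails at once if a bystander is pushed or lifted by more than 15 mm (distance of any of glue_bottle, loupe, ammonite from where it was at the start of the episode above 0.015 m).
It also fails if it takes over 35 s, if anything falls off the work surface, if the arm or the gripper's body presses on something with over 40 N, if the wrist force passes 120 N, or if a joint passes its speed limit or range.

## Working session

There is one attempt and no reset: what is moved stays moved. The work goes in short steps, Python scripts to look and compute and a shell command to move; the robot and the scene stay as the last step left them, time stands still between calls to the robot, and variables do not carry over. Pictures are saved under pics/ and viewed, at most 10 in all, crops included, and the job is handed in when it is done.

```bash
mkdir -p pics; ls
cat > h.py <<'E'
import numpy as np,cv2
from cell import robot
def snap(n):
    c=robot.camera(n); R=cv2.Rodrigues(np.array(c['rvec'],float))[0]; return c,R,np.array(c['tvec'],float).ravel()
def pts(c,R,t):
    z=c['z_map'];K=np.array(c['mtx']);v,u=np.mgrid[:z.shape[0],:z.shape[1]]
    p=np.stack([(u-K[0,2])/K[0,0]*z,(v-K[1,2])/K[1,1]*z,z],-1)
    return (p-t)@R
E
python3 - <<'E'
from h import *
for n in('top','side'):
    c,R,t=snap(n); cv2.imwrite(f'pics/{n}0.png',c['frame'][...,::-1]); print(n,-R.T@t)
    np.savez(f'{n}0.npz',f=c['frame'],p=pts(c,R,t),z=c['z_map'])
s=robot.sense();print(s)
E
```

```text
pics
top [2.68829110e+02 8.96461233e-01 1.48412270e+03]
side [ 166.55653178 1174.18516731 1123.56741336]
{'time': 0.1, 'joint_positions': array([1.04919446e+00, 4.86797544e-02, 9.77724251e-02, 1.62200387e+00,
       8.97889711e-06, 1.44297950e+00]), 'qvel': array([-3.86595524e-04, -2.24330652e-03,  4.10511810e-03, -1.61779273e-06,
       -1.03041777e-04, -4.18752448e-04]), 'effort': array([ 2.71432174e-03, -3.39849722e+01,  3.20936358e+01,  1.57917361e-02,
       -1.16029290e-05,  4.18416192e-06]), 'tool_pos': array([201.1787733 , 484.33471056, 230.24160346]), 'tool_rot': array([ 1.95622736e-01,  9.80678656e-01, -1.00074681e-03, -3.41612520e-04]), 'wrist_force': array([ 0.09251474, -0.29951389,  0.18132227]), 'ft_torque': array([-0.05472066, -0.00879503,  0.01181807]), 'finger_force': 0.0, 'finger_gap': 85.03430655319501}
```

View pics/top0.png

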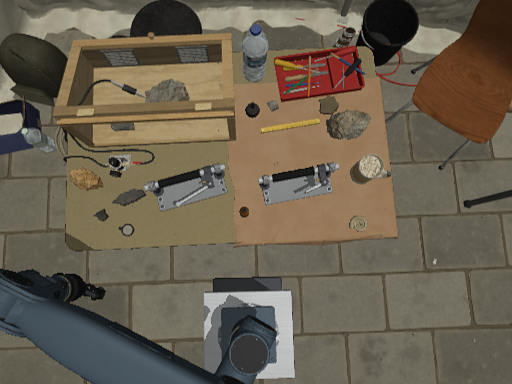

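View pics/side0.png

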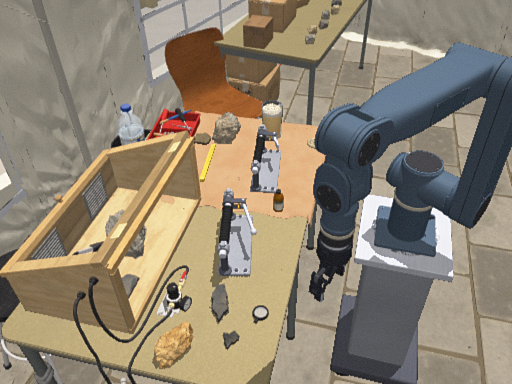

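The top view shows two handles, at about px (188,187) on the left and (297,182) on the right. The bottle is at (244,211), the lens at (127,230) and the ammonite at (358,224). I'll enlarge both handles next.

Run:
```python
import cv2,numpy as np
a=cv2.imread('pics/top0.png')[155:220,140:345]; b=cv2.imread('pics/side0.png')[115:285,205:335]
a=cv2.resize(a,None,fx=3.9,fy=3.9,interpolation=2)
cv2.imwrite('pics/a.png',a)
cv2.imwrite('pics/b.png',cv2.resize(b,None,fx=3.5,fy=3.5,interpolation=2))
```

```text
(no output)
```

View pics/a.png

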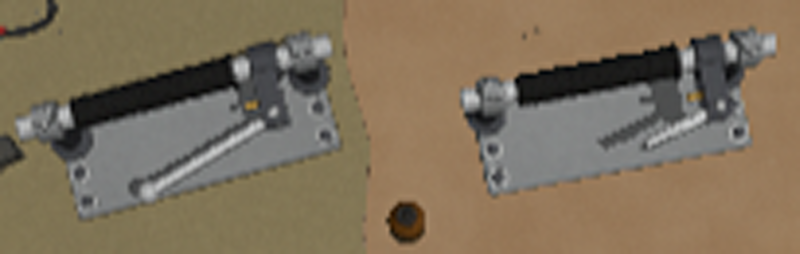

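View pics/b.png

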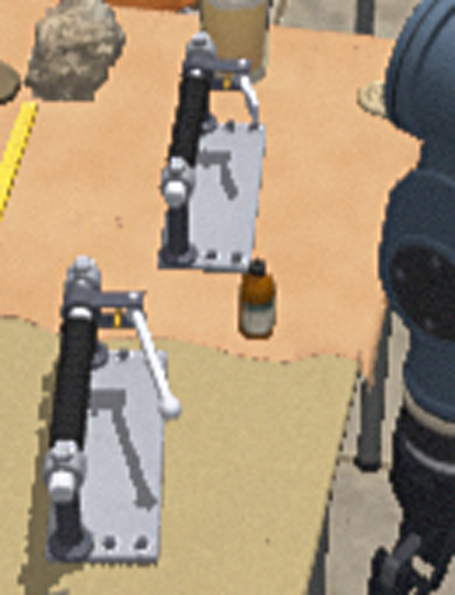

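The left handle is the brake. Its ball is at top px (178,204) and side px (254,231), and its pivot is at top px (210,184). The short paddle lever is on the right handle.

Run:
```python
from h import *
T=np.load('top0.npz');p=T['p'];f=T['f'].astype(int)
sl=np.zeros(p.shape[:2],bool);sl[155:215,138:235]=1
# bar: dark pixels high
m=sl&(f.max(-1)<60)&(p[...,2]>112)&(p[...,2]<140)
q=p[m];print('grip n',len(q),q.mean(0)); 
u,s,v=np.linalg.svd(q[:,:2]-q[:,:2].mean(0));d=v[0]*np.sign(v[0][1]);print('bar dir',d,'yaw',np.arctan2(-d[0],d[1]),'extent',np.ptp(q[:,:2]@d))
# lever: bright pixels mid-height
for (r,c) in [(204,178),(200,183),(196,190),(192,197),(188,204),(184,210)]:print((c,r),p[r,c].round(1),f[r,c])
lev=sl&(p[...,2]>98)&(p[...,2]<128)&(f.min(-1)>110)
n=np.array([d[1],-d[0]]); off=(p[...,:2]-q[:,:2].mean(0))@n; al=(p[...,:2]-q[:,:2].mean(0))@d
L=lev&(off<-33);print('lever pts (x_from_bar,along,z)');
for o,a,z in sorted(zip(off[L],al[L],p[...,2][L]),key=lambda k:k[1])[::5]:print(round(o,1),round(a,1),round(z,1))
S=np.load('side0.npz');P=S['p'];F=S['f'].astype(int)
for r,c in[(231,253),(231,254),(230,254),(232,253)]:print('side ball',(c,r),P[r,c].round(1),F[r,c])
# two-view triangulation of ball
def cam(n):
    c,R,t=snap(n);return np.array(c['mtx'])@np.c_[R,t]
X=cv2.triangulatePoints(cam('top'),cam('side'),np.array([[177.9],[203.7]]),np.array([[253.6],[231.]]));print('tri ball',(X[:3]/X[3]).ravel())
X=cv2.triangulatePoints(cam('top'),cam('side'),np.array([[209.7],[183.7]]),np.array([[205+136/3.5],[115+300/3.5]]));print('tri pivot',(X[:3]/X[3]).ravel())
print('bottle',p[211,244],'lens',p[230,127],'front of table z',p[240,180])
```

```text
grip n 343 [547.71805246 221.60430372 121.13290167]
bar dir [-0.23625458  0.97169119] yaw 0.23850950032516793 extent 221.72241949462835
(178, 204) [456.8 229.5 120.8] [187 189 189]
(183, 200) [470.8 212.8 117.1] [178 180 179]
(190, 196) [484.7 188.9 114.7] [185 186 186]
(197, 192) [498.2 164.6 114.5] [184 185 185]
(204, 188) [512.3 140.4 111.6] [193 194 194]
(210, 184) [522.5 117.7 130.4] [143 144 143]
lever pts (x_from_bar,along,z)
-40.3 -96.4 121.2
-52.9 -81.5 111.8
-52.2 -75.1 117.5
-57.4 -69.8 113.5
-56.4 -63.3 117.8
-53.5 -56.2 111.9
-62.7 -50.2 110.7
-65.4 -43.0 116.5
-67.0 -35.5 116.8
-65.3 -28.8 117.0
-71.1 -23.7 116.2
-72.9 -16.3 117.5
-73.8 -8.3 113.3
-72.8 -2.1 118.0
-73.6 5.9 113.3
-83.1 11.6 114.7
-81.4 18.2 115.1
-90.5 24.2 113.8
-78.7 28.3 114.9
-78.7 30.9 120.1
-80.8 35.4 117.5
side ball (253, 231) [457.3 241.6 119.6] [231 232 237]
side ball (254, 231) [454.9 239.1 117.7] [227 229 236]
side ball (254, 230) [454.9 238.9 121.9] [244 245 252]
side ball (253, 232) [456.5 244.4 118.3] [186 190 200]
tri ball [458.88862864 231.65752001 109.39818549]
tri pivot [524.13831631 119.40108868 120.55224314]
bottle [431.19659165   2.52493784  84.89438743] lens [379.86503283 435.55919175   9.82037998] front of table z [338.96823259 241.97911492  -1.12848612]
```

```bash
python3 -m handwheel '[{"jaw":0,"linear":[-31.7,-19,0],"spin":-35.5},{"jaw":0,"linear":[-31.7,-19,0],"spin":-35.5},{"jaw":0,"linear":[-31.7,-19,0],"spin":-35.5},{"jaw":0,"linear":[-31.7,-19,0],"spin":-35.5},{"jaw":0,"linear":[-31.7,-19,0],"spin":-35.5}]' 40
```

```text
time: 0.72
tool_pos: [311.6, 336.8, 231.4]
tool_rot: [-0.08, 0.997, 0.0, 0.0]
wrist_force: [1.3, 0.2, -0.5]
finger_gap: 25.4
finger_force: 0.0
```

```bash
python3 -m handwheel '[{"jaw":0,"linear":[-6.5,-14.8,0],"spin":0},{"jaw":0,"linear":[-6.5,-14.8,0],"spin":0},{"jaw":0,"linear":[-6.5,-14.8,0],"spin":0},{"jaw":0,"linear":[-6.5,-14.8,0],"spin":0},{"jaw":0,"linear":[-6.5,-14.8,0],"spin":0}]'; python3 -m handwheel '[{"jaw":0,"linear":[0,0,4],"spin":0},{"jaw":0,"linear":[0,0,8],"spin":0},{"jaw":0,"linear":[0,0,10],"spin":0},{"jaw":0,"linear":[0,0,10],"spin":0},{"jaw":0,"linear":[0,0,10],"spin":0}]'
```

```text
time: 1.13
tool_pos: [401.0, 196.7, 231.2]
tool_rot: [-0.073, 0.997, -0.002, 0.001]
wrist_force: [0.7, 0.8, 1.2]
finger_gap: 0.2
finger_force: 0.0
time: 1.55
tool_pos: [396.6, 201.7, 130.4]
tool_rot: [-0.077, 0.997, -0.0, -0.002]
wrist_force: [0.3, 0.4, 0.1]
finger_gap: 0.3
finger_force: 0.0
```

```bash
python3 -m handwheel '[{"jaw":0,"linear":[-2.2,-1.8,2],"spin":-4},{"jaw":0,"linear":[-2.2,-1.8,4.2],"spin":-4},{"jaw":0,"linear":[-2.2,-1.8,4.2],"spin":-4},{"jaw":0,"linear":[-2.2,-1.8,4.2],"spin":-4}]'
python3 - <<'E'
from h import *
c,R,t=snap('side'); cv2.imwrite('pics/s1.png',cv2.resize(c['frame'][160:320,180:380,::-1],None,fx=3.5,fy=3.5,interpolation=2))
c,R,t=snap('top'); cv2.imwrite('pics/t1.png',cv2.resize(c['frame'][155:255,110:270,::-1],None,fx=4,fy=4,interpolation=2))
E
```

```text
time: 1.88
tool_pos: [422.6, 187.8, 90.7]
tool_rot: [-0.112, 0.994, 0.0, 0.0]
wrist_force: [0.4, 0.8, 0.6]
finger_gap: -0.2
finger_force: 0.0
```

View pics/s1.png

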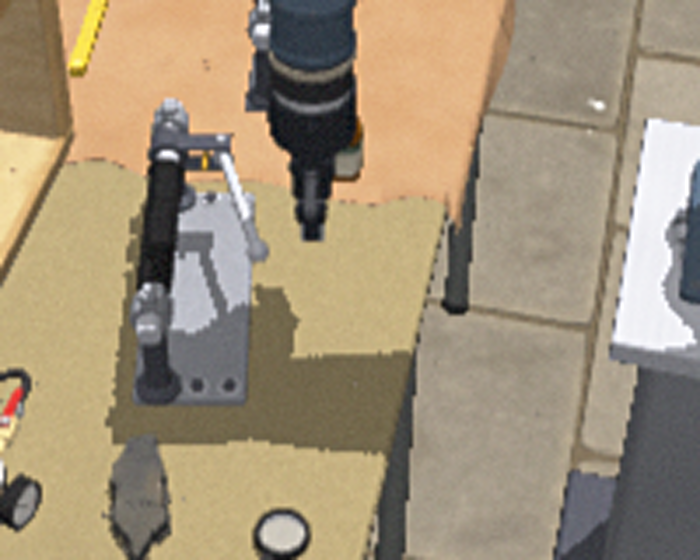

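The side view shows the shut fingers (crop px (312,235)) clear on the outer side of the lever, and the ball is at (258,248). I'll advance now.

```bash
python3 -m handwheel '[{"jaw":0,"linear":[-1.5,0.2,0],"spin":0},{"jaw":0,"linear":[-3,0.45,0],"spin":0},{"jaw":0,"linear":[-3.7,0.55,0],"spin":0},{"jaw":0,"linear":[-4.2,0.6,0],"spin":0},{"jaw":0,"linear":[-4.7,0.7,0],"spin":0}]'; python3 -m handwheel '[{"jaw":0,"linear":[-0.3,0.05,0],"spin":0},{"jaw":0,"linear":[-0.6,0.1,0],"spin":0},{"jaw":0,"linear":[-0.9,0.15,0],"spin":0},{"jaw":0,"linear":[-0.9,0.15,0],"spin":0}]'
```

```text
time: 2.4
tool_pos: [466.5, 205.1, 90.5]
tool_rot: [-0.112, 0.994, 0.0, -0.0]
wrist_force: [-1.9, -1.0, 0.9]
finger_gap: 0.4
finger_force: 1.1
time: 2.73
tool_pos: [475.0, 208.4, 89.3]
tool_rot: [-0.112, 0.994, 0.0, -0.0]
wrist_force: [-3.4, -0.2, 1.8]
finger_gap: -0.1
finger_force: 1.4
```

```bash
python3 -m handwheel '[{"jaw":0,"linear":[-0.2,0.03,0],"spin":0},{"jaw":0,"linear":[-0.4,0.06,0],"spin":0},{"jaw":0,"linear":[-0.6,0.09,0],"spin":0},{"jaw":0,"linear":[-0.6,0.09,0],"spin":0}]'; python3 -m handwheel '[{"jaw":0,"linear":[-0.15,0.02,0],"spin":0},{"jaw":0,"linear":[-0.3,0.04,0],"spin":0},{"jaw":0,"linear":[-0.3,0.04,0],"spin":0}]'
```

```text
time: 3.07
tool_pos: [480.8, 210.7, 89.3]
tool_rot: [-0.112, 0.994, 0.0, -0.0]
wrist_force: [-3.3, 2.2, 1.8]
finger_gap: 0.3
finger_force: 1.5
time: 3.32
tool_pos: [483.7, 211.7, 89.3]
tool_rot: [-0.112, 0.994, 0.0, -0.0]
wrist_force: [-3.2, 1.3, 1.7]
finger_gap: -0.2
finger_force: 1.6
```

```bash
for i in 1 2; do python3 -m handwheel '[{"jaw":0,"linear":[-0.1,0.01,0],"spin":0},{"jaw":0,"linear":[-0.15,0.02,0],"spin":0},{"jaw":0,"linear":[-0.15,0.02,0],"spin":0}]'|grep -E 'pos|wrist|_force'; done
```

```text
tool_pos: [485.0, 212.1, 89.3]
wrist_force: [-3.6, 1.2, 1.2]
finger_force: 1.7
tool_pos: [486.5, 212.6, 89.3]
wrist_force: [-3.9, 1.0, 1.4]
finger_force: 1.7
```

```bash
python3 -m handwheel '[{"jaw":0,"linear":[-0.1,0.01,0],"spin":0},{"jaw":0,"linear":[-0.1,0.01,0],"spin":0},{"jaw":0,"linear":[-0.1,0.01,0],"spin":0}]'|grep -E 'pos|wrist|_force'; python3 -m handwheel '[{"jaw":0,"linear":[-0.1,0.01,0],"spin":0},{"jaw":0,"linear":[-0.1,0.01,0],"spin":0},{"jaw":0,"linear":[-0.1,0.01,0],"spin":0}]'|grep -E 'pos|wrist|_force'
python3 - <<'E'
from h import *
c,R,t=snap('side'); cv2.imwrite('pics/s2.png',cv2.resize(c['frame'][190:250,210:290,::-1],None,fx=8,fy=8,interpolation=2))
E
```

```text
tool_pos: [487.4, 212.9, 89.4]
wrist_force: [-4.1, 1.3, 1.2]
finger_force: 1.8
tool_pos: [488.3, 213.2, 89.3]
wrist_force: [-4.6, 0.9, 1.0]
finger_force: 1.8
```

View pics/s2.png

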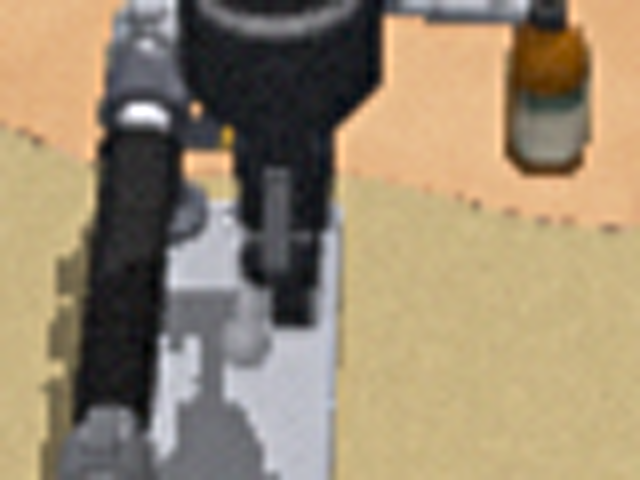

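The lever is nearly parallel to the bar, and the ball is at side px (241,232.5). I'll cast that onto z=110 to estimate the angle.

Run:
```python
from h import *
c,R,t=snap('side');K=np.array(c['mtx'])
def cast(u,v,z=110):
    r=R.T@np.linalg.inv(K)@[u,v,1];o=-R.T@t;return o+r*(z-o[2])/r[2]
P=np.array([524,119])
for b in[(241,232.5),(253.6,231)]:
    X=cast(*b);d=X[:2]-P;print(X,np.hypot(*d),np.arctan2(-d[0],d[1]))
```

```text
[493.50318291 247.95836215 110.        ] 132.5153388175701 0.23221950272943512
[458.32078968 232.22195577 110.        ] 130.89297130123887 0.5256530260244537
```

The lever has turned about 0.29 rad, so it is near the stop. I'll press on gently until the force climbs.

```bash
for i in 1 2 3; do python3 -m handwheel '[{"jaw":0,"linear":[-0.1,0.01,0],"spin":0},{"jaw":0,"linear":[-0.1,0.01,0],"spin":0},{"jaw":0,"linear":[-0.1,0.01,0],"spin":0}]'|grep -E 'pos|wrist|_force';done
```

```text
tool_pos: [488.5, 213.2, 89.3]
wrist_force: [-6.0, 1.1, 2.0]
finger_force: 2.9
tool_pos: [488.5, 213.2, 89.3]
wrist_force: [-7.7, -0.2, 2.5]
finger_force: 4.0
tool_pos: [488.7, 213.2, 89.3]
wrist_force: [-9.9, -1.1, 5.3]
finger_force: 5.0
```

At the stop, holding with about 9 N. Now I'll release it.

```bash
python3 -m handwheel '[{"jaw":0,"linear":[1.5,-0.2,0],"spin":0},{"jaw":0,"linear":[3,-0.45,0],"spin":0},{"jaw":0,"linear":[5,-0.75,0],"spin":0},{"jaw":0,"linear":[5,-0.75,0],"spin":0},{"jaw":0,"linear":[5,-0.75,0],"spin":0}]'|grep -E 'pos|wrist|_force'; python3 -m handwheel '[{"jaw":0,"linear":[0,0,0],"spin":0},{"jaw":0,"linear":[0,0,0],"spin":0},{"jaw":0,"linear":[0,0,0],"spin":0},{"jaw":0,"linear":[0,0,0],"spin":0}]'|grep -E 'pos|wrist|_force'
python3 - <<'E'
from h import *
c,R,t=snap('side'); cv2.imwrite('pics/s3.png',cv2.resize(c['frame'][190:250,210:290,::-1],None,fx=8,fy=8,interpolation=2))
E
```

```text
tool_pos: [445.4, 195.2, 90.0]
wrist_force: [0.3, -0.1, 0.7]
finger_force: 0.0
tool_pos: [445.0, 195.8, 89.6]
wrist_force: [0.8, -0.6, -0.0]
finger_force: 0.0
```

View pics/s3.png

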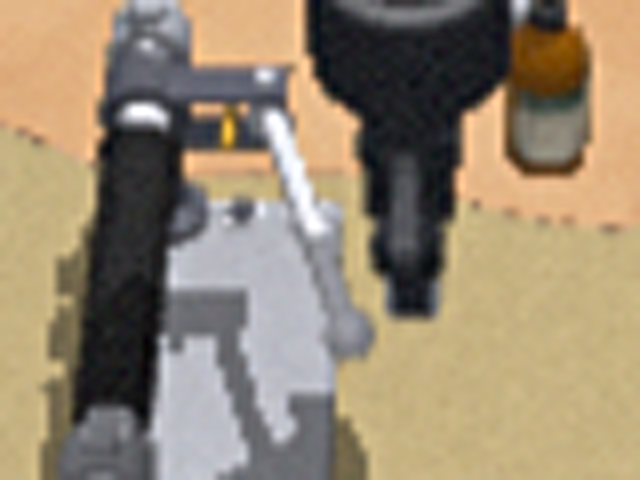

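The lever has sprung fully out: the ball is at crop px (350,330), which is side px (253.8,231), the rest position. The fingers are clear of it. Second press.

```bash
python3 -m handwheel '[{"jaw":0,"linear":[-1,0.15,0],"spin":0},{"jaw":0,"linear":[-1.8,0.27,0],"spin":0},{"jaw":0,"linear":[-2.5,0.37,0],"spin":0},{"jaw":0,"linear":[-3.1,0.46,0],"spin":0},{"jaw":0,"linear":[-3.7,0.55,0],"spin":0}]'|grep -E 'pos|wrist|_force'; python3 -m handwheel '[{"jaw":0,"linear":[-0.3,0.04,0],"spin":0},{"jaw":0,"linear":[-0.6,0.09,0],"spin":0},{"jaw":0,"linear":[-0.8,0.12,0],"spin":0},{"jaw":0,"linear":[-0.9,0.13,0],"spin":0},{"jaw":0,"linear":[-0.9,0.13,0],"spin":0}]'|grep -E 'pos|wrist|_force'
```

```text
tool_pos: [478.5, 209.7, 89.0]
wrist_force: [-4.2, 1.3, 0.9]
finger_force: 1.6
tool_pos: [487.1, 212.7, 89.1]
wrist_force: [-4.5, 1.2, -1.1]
finger_force: 1.8
```

```bash
for i in 1 2 3; do python3 -m handwheel '[{"jaw":0,"linear":[-0.1,0.01,0],"spin":0},{"jaw":0,"linear":[-0.1,0.01,0],"spin":0},{"jaw":0,"linear":[-0.1,0.01,0],"spin":0}]'|grep -E 'pos|wrist|_force';done
```

```text
tool_pos: [488.0, 212.9, 89.1]
wrist_force: [-4.3, 2.3, -0.8]
finger_force: 1.8
tool_pos: [488.5, 213.0, 89.1]
wrist_force: [-6.6, 1.7, -0.4]
finger_force: 2.6
tool_pos: [488.6, 213.0, 89.1]
wrist_force: [-7.8, 0.2, 1.8]
finger_force: 3.7
```

```bash
python3 -m handwheel '[{"jaw":0,"linear":[-0.05,0,0],"spin":0},{"jaw":0,"linear":[-0.05,0,0],"spin":0},{"jaw":0,"linear":[-0.05,0,0],"spin":0},{"jaw":0,"linear":[-0.05,0,0],"spin":0},{"jaw":0,"linear":[-0.05,0,0],"spin":0}]'; python3 -c "
from cell import robot
print(robot.hand_in())"
```

```text
time: 7.97
tool_pos: [488.6, 213.0, 89.1]
tool_rot: [-0.112, 0.994, -0.0, -0.002]
wrist_force: [-7.5, 0.5, 2.1]
finger_gap: -0.1
finger_force: 4.2
the job is handed in; nothing more can be done
None
```

I pressed the brake lever to its stop, let it spring fully out, then pressed it in again; the job was handed in at about 8 s with the fingers still holding it at about 8 N (the hand-in returned no verdict).

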